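# Shut the craft box and snap its three clips

### The job

Put the craft box away properly: swing its lid down until it lies shut, then fold the front clip down until it snaps home beside the rim, and only after that fold and snap the clips on the left and right sides. Work gently (never press on the box with more than about 20 newtons), and do not disturb the other things on the table.

Things in the scene. Friction and masses are not known exactly. Their poses are not given: they have to be found in the camera images.
- box: grey plastic craft tub fixed on the table, open-topped, outside 140 mm deep (its x) x 200 mm wide (its y) x 100 mm high; origin at the centre of its underside, z up, x from its front (nearest the robot) to its back, y to its left.
- lid (a joint): angle in rad of the lid, a white plastic plate 143 x 206 x 6 mm (250 g) hinged along the tub's back rim: 0 = shut on the rim, grows as it opens upwards. The hinge is stiff (0.5 N m of friction): the lid stays where it is left, also partly open
- lid_hinge (a point): middle of the lid's back edge, on its top face and 6 mm above the hinge axis (the axis runs along the tub's y at rim height, 100 mm above the table, at box x = +70 mm)
- lid_press (a point): point on the lid's top face, on its middle line, 35 mm in from its front edge and 108 mm from the hinge: a good place to push it shut; 106 mm above the table when shut
- clip_front (a joint): angle in rad of the front clip, a white flap 60 mm wide, 4 mm thick, 46 mm long, hinged in a bracket on the lid's front edge: 0 = level, pointing out to box -x (lid shut), negative = raised, 1.57 = straight down, end stop. A damped spring opens it unless it is home. Near 1.40 its side bumps meet sprung catches, past 1.50 they snap it in and hold it at 1.55 to 1.58; this takes 8 to 15 N, 31 mm from the hinge
- clip_front_place (a point): a point fixed to the lid: the middle of the front clip's hinge axis if its bracket were set midway; 103 mm above the table with the lid shut, 15 mm out from the tub's front wall. Each grey bracket is set differently, so the real axis lies up to 8 mm further out or in (the same height, along that edge). The bracket's two cheeks, 69 mm apart, hang down 51 mm either side of the clip, 12 mm out past its axis
- clip_left (a joint): angle in rad of the left clip, a white flap 60 mm wide, 4 mm thick, 46 mm long, hinged in a bracket on the lid's left edge: 0 = level, pointing out to box +y (lid shut), negative = raised, 1.57 = straight down, end stop. A damped spring opens it unless it is home. Near 1.40 its side bumps meet sprung catches, past 1.50 they snap it in and hold it at 1.55 to 1.58; this takes 8 to 15 N, 31 mm from the hinge
- clip_left_place (a point): a point fixed to the lid: the middle of the left clip's hinge axis if its bracket were set midway; 103 mm above the table with the lid shut, 15 mm out from the tub's left wall. Each grey bracket is set differently, so the real axis lies up to 8 mm further out or in (the same height, along that edge). The bracket's two cheeks, 69 mm apart, hang down 51 mm either side of the clip, 12 mm out past its axis
- clip_right (a joint): angle in rad of the right clip, a white flap 60 mm wide, 4 mm thick, 46 mm long, hinged in a bracket on the lid's right edge: 0 = level, pointing out to box -y (lid shut), negative = raised, 1.57 = straight down, end stop. A damped spring opens it unless it is home. Near 1.40 its side bumps meet sprung catches, past 1.50 they snap it in and hold it at 1.55 to 1.58; this takes 8 to 15 N, 31 mm from the hinge
- clip_right_place (a point): a point fixed to the lid: the middle of the right clip's hinge axis if its bracket were set midway; 103 mm above the table with the lid shut, 15 mm out from the tub's right wall. Each grey bracket is set differently, so the real axis lies up to 8 mm further out or in (the same height, along that edge). The bracket's two cheeks, 69 mm apart, hang down 51 mm either side of the clip, 12 mm out past its axis
- glue_stick: white glue stick, 28 mm across, 95 mm tall, upright; bystander, origin at its underside
- tape_roll: roll of tape lying flat, 70 mm across, 19 mm high; bystander, origin at its underside
- glitter_jar: small purple jar, 48 mm across, 60 mm tall; bystander, origin at its underside
- foam_tree: flat tree cut-out, about 130 x 75 x 8 mm; bystander, origin at its underside
- ruler: wooden ruler 300 x 30 x 5 mm; bystander, origin at its underside
- pencil_case: soft-looking purple pencil case 200 x 80 x 55 mm; bystander, origin at its underside

How it is judged (in metres and radians):
On the way, in this order (a step that is already met when the one before it is completed fails the run):
1. the lid is shut while all three clips are still open (value of joint lid below 0.03 rad and value of joint each of clip_front, clip_left, clip_right below 1 rad), for 0.1 s.
2. the front clip has snapped home, with the lid shut and both side clips still open (value of joint lid below 0.03 rad and value of joint clip_front above 1.53 rad and value of joint each of clip_left, clip_right below 1.3 rad), for 0.2 s.
3. both side clips have snapped home as well (value of joint lid below 0.03 rad and value of joint each of clip_front, clip_left, clip_right above 1.53 rad), for 0.2 s.
At the end, for the whole second after the job is handed in: the lid lies shut (below 0.03 rad) and all three clips are snapped home (above 1.53 rad each) and at rest (all of step 3 and velocity of joint each of clip_front, clip_left, clip_right below 0.1 rad/s); the robot touches nothing.
It fails at once if the box, its lid or its clips pressed with more than 25 N (contact force between any of the fingers, the arm and box above 25 N).
It fails at once if a bystander moved more than 30 mm (distance of any of glue_stick, tape_roll, glitter_jar, foam_tree, ruler, pencil_case from where it was at the start of the episode above 0.03 m).
It fails at once if a standing bystander tipped over (angle between any of glue_stick, glitter_jar's own z axis and vertical above 0.5 rad).
It also fails if it takes over 72 s, if anything falls off the work surface, if the arm or the gripper's body presses on something with over 40 N, if the wrist force passes 120 N, or if a joint passes its speed limit or range.

### The arm

A 7-joint arm with a two-finger parallel gripper is mounted at the origin on the work surface. World frame = base frame: x ahead of the robot, y to its left, z up, the work surface at z = 0. Lengths are in m, angles in degrees, forces in N, time in s.
With the tool pointing down it reaches from about 0.35 to 0.9 m from the base axis. Payload 19.9 kg.
Tool frame: the origin (TCP) lies midway between the tips of the shut fingers; the grasp point (between the pads) lies 19 mm behind it; z points along the fingers, y is the line along which they close (so a half turn about z gives the same grasp; the last joint's range is limited). The gripper opens to 94 mm and grips with 3 to 60 N. Pads are 16 mm wide; open, the fingers measure 119 mm over their backs; the gripper's body (75 mm by 177 mm) begins 78 mm behind the grasp point.
Start: joints at [-67.466, 23.915, -0.59, 92.452, 0.269, 63.638, -3.037], TCP at [0.263, 0.567, 0.205] pointing down, gripper open.
Joint ranges: [-161.28, 161.28], [-22.2, 115.67], [-73.04, 71.86], [3.21, 147.25], [-68.34, 248.33], [10.77, 114.83], [-161.83, 161.83]. Speed limits (degrees/s): [108.29, 108.29, 136.94, 136.94, 172.46, 172.46, 172.46].

### API

Orientations are given as [roll, pitch, yaw] about the fixed x, y, z axes, in that order (R = Rz(yaw) Ry(pitch) Rx(roll)).
In Python, from workcell import * gives the robot as it stands. The module is installed in compiled form; this text tells all that it offers.
- The arm moves only by the tool apply_moves, never from a script. Its argument "steps" is a list of rows, each an object of numbers: "tx", "ty", "tz": the shift along the tool's x, y, z in mm; "twist": the turn about the tool's z in rad; "grip": the opening, from -1 (shut) to 1 (fully open). A call has 1 to 12 rows; each row shifts and turns the commanded pose from where the row before left it, along the tool's axes as they then stand; what a row does not reach is not made up. A row lasts 1/12 s, in which the tool goes at most 41.7 mm and 7.16 degrees, less where a joint would pass 70% of its speed; a pose out of reach is approached as far as the arm can. A call is refused whole if a number of a shift passes 41.7 or a number of a turn 0.125, either way. A call with a gripper value outside its range is refused whole. The fingers move at their own pace and stop on an object; "grip_force" is the grip in N (left out, the last holds). Time passes only in rows, so rows that do not move let the fingers close. It gives the time, the measured TCP pose, the force, the opening and the grip force at its end, in the units of the state.
- state(): the state, without advancing time (a new reading comes with each control period).
- get_image(name): name is "side" or "top" or "wrist"; returns the picture (420x560x3 uint8, red, green, blue); there is no depth.
- calibration(name): a dict with "camera_matrix" (3x3 intrinsics, pixels), "k1" (the pictures are not rectified: a ray, as slopes to the right and down, at radius r is drawn at 1 + k1 r^2 times it, then the intrinsics apply), "view" (4x4, takes a point from world to camera coordinates). Camera axes: x right, y down, z forward; pixel columns grow to the right and rows downward; lengths in m; the calibration is good to about 2 mm. A picture is of the moment at which its call begins: read the wrist's pose just before it. calibration takes no time and is no camera call; for the wrist camera it gives the pose at the moment of the call.
- finish_job(): hands the job in; it is judged then, once.
The state is a dict: "clock": time; "joint_pos": joint angles; "joint_vel": joint speeds; "effort": joint torques, N m; "tcp_pos": TCP position; "ee_rot": TCP orientation; "ft_force": force on the tool from outside, world axes, zero at the start; "wrist_torque": the same for the moment, N m; "gripper_width": finger opening in m; "finger_force": force on a finger pad.
Only numpy, scipy, OpenCV 4.12 (cv2) and the standard library are available. Lean on these libraries where they do the work, as an engineer would, in place of code of your own. Each camera call takes 0.05 s, during which the arm holds its last target. There are 200 camera calls.

## Working session

There is one attempt and no reset: what is moved stays moved. The work goes in short steps, Python scripts to look and compute and a tool call to move; the robot and the scene stay as the last step left them, time stands still between calls to the robot, and variables do not carry over. Pictures are saved under pics/ and viewed, at most 10 in all, crops included, and the job is handed in when it is done.

Besides the shell and the picture viewer there is one more tool, called after "Emit:" by a JSON object that holds its "api" and its "payload", one argument or row to a line. apply_moves: Moves the arm, as the interface text tells. Its arguments: {"type":"object","properties":{"steps":{"type":"array"},"grip_force":{"type":"number"}},"required":["steps"]}

```bash
mkdir -p pics; python3 - <<'E'
from workcell import *
import cv2,numpy as np
for n in ["side","top"]:
    c=calibration(n);im=get_image(n)
    cv2.imwrite(f"pics/{n}0.png",im[:,:,::-1])
    print(n,c["camera_matrix"],c["k1"],np.round(c["view"],4))
s=state();print(s["clock"],s["tcp_pos"],s["ee_rot"],s["ft_force"],s["gripper_width"])
E
```

```text
side [[409.05820426   0.         271.00004512]
 [  0.         409.05820426 203.77687985]
 [  0.           0.           1.        ]] -0.02864200024402115 [[ 0.9993 -0.0359  0.0134 -0.5822]
 [-0.0182 -0.752  -0.6589  0.056 ]
 [ 0.0337  0.6582 -0.7521  1.2258]
 [ 0.      0.      0.      1.    ]]
top [[409.09059568   0.         288.0755134 ]
 [  0.         409.09059568 205.09837949]
 [  0.           0.           1.        ]] -0.026310112258484106 [[ 7.6000e-03 -1.0000e+00 -3.0000e-04  6.0000e-03]
 [-9.8810e-01 -7.5000e-03 -1.5350e-01  5.6950e-01]
 [ 1.5350e-01  1.5000e-03 -9.8810e-01  1.3097e+00]
 [ 0.0000e+00  0.0000e+00  0.0000e+00  1.0000e+00]]
0.1 [0.26314496 0.56653893 0.20489563] [-1.79938154e+02  3.79157826e-03  1.55087023e+02] [0.31460684 0.74153014 0.48286116] 0.09394229486842935
```

View pics/side0.png

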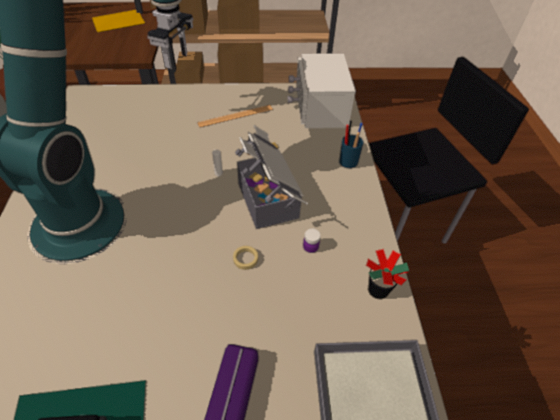

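View pics/top0.png

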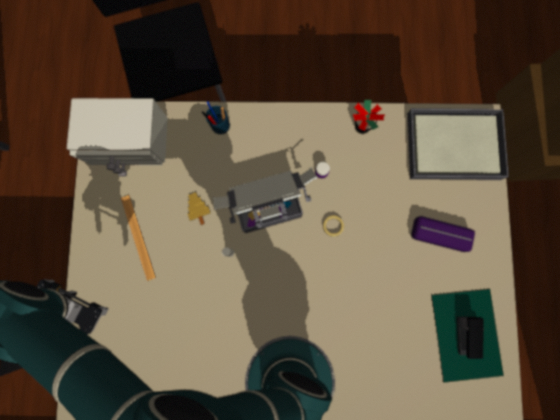

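The side view shows the box near (268,190) with its lid half open. The top view has it near (268,203), with the glue stick at (228,252), tape at (332,224), jar at (322,170) and tree at (198,208). I'll zoom in on the box.

```bash
python3 - <<'E'
import cv2,numpy as np
a=cv2.imread("pics/top0.png")[135:255,200:350]; b=cv2.imread("pics/side0.png")[120:240,200:350]
cv2.imwrite("pics/topc.png",cv2.convertScaleAbs(cv2.resize(a,None,fx=5,fy=5,interpolation=cv2.INTER_CUBIC),alpha=1.3))
cv2.imwrite("pics/sidec.png",cv2.convertScaleAbs(cv2.resize(b,None,fx=5,fy=5,interpolation=cv2.INTER_CUBIC),alpha=1.3))
E
```

```text
(no output)
```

View pics/topc.png

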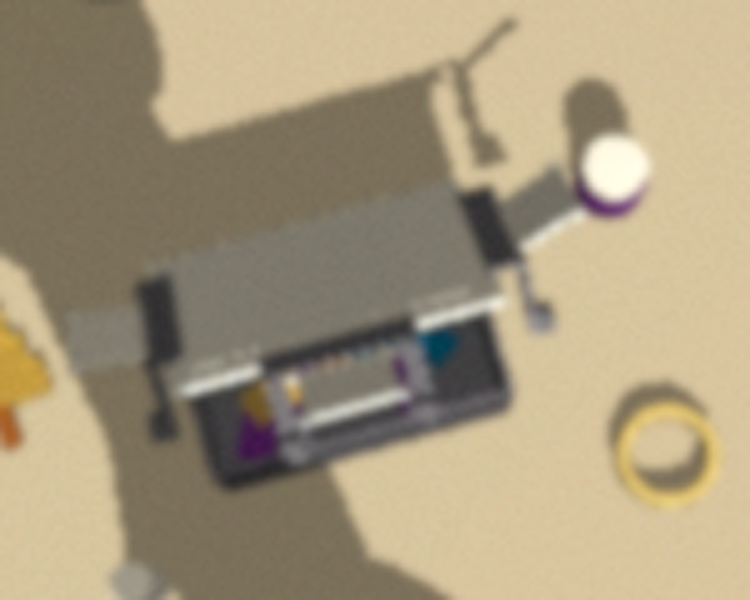

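View pics/sidec.png

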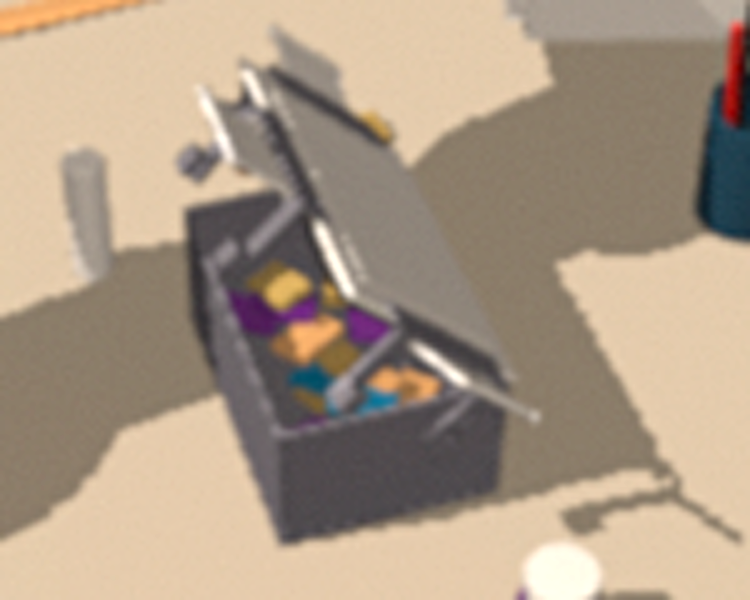

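Tub corners in the side crop: front-right rim (280,432) and bottom (285,540), back-right bottom (497,490), front-left rim (188,212). The lid's front corners are at about (268,70) and (358,300). I'll fit the box pose and lid angle to these and overlay the result.

```bash
cat > h.py <<'E'
from workcell import *
import cv2,numpy as np
from scipy.optimize import least_squares
def proj(c,P):
    p=np.c_[P,np.ones(len(P))]@np.array(c["view"]).T
    s=p[:,:2]/p[:,2:3]; s=s*(1+c["k1"]*(s**2).sum(1,keepdims=True))
    K=np.array(c["camera_matrix"]); return s@K[:2,:2].T+K[:2,2]
def ray(c,uv,z):
    f=lambda q: (proj(c,np.array([[q[0],q[1],z]]))-uv).ravel()
    return least_squares(f,[.6,0]).x
def b2w(q,P):
    c,s=np.cos(q[2]),np.sin(q[2]); P=np.atleast_2d(P).astype(float)
    return np.c_[q[0]+c*P[:,0]-s*P[:,1],q[1]+s*P[:,0]+c*P[:,1],P[:,2]]
def lidp(th,d,y,h=0): # d from hinge, h above lid underside
    return [.07-d*np.cos(th)+h*np.sin(th),y,.1+d*np.sin(th)+h*np.cos(th)]
E
python3 - <<'E'
from h import *
cs,ct=calibration("side"),calibration("top")
S=np.array([[280,432],[285,540],[497,490],[188,212],[358,300],[268,70],[510,378]])/5+[200,120]
T=np.array([[180,388],[505,297],[225,485],[510,405]])/5+[200,135]
def model(q):
    th=q[3]
    A=[[-.07,-.1,.1],[-.07,-.1,0],[.07,-.1,0],[-.07,.1,.1],lidp(th,.143,-.103,.003),lidp(th,.143,.103,.003),lidp(th,0,-.103,.003)]
    B=[lidp(th,.143,.103),lidp(th,.143,-.103),[-.07,.1,.05],[-.07,-.1,.05]]
    return proj(cs,b2w(q,A)),proj(ct,b2w(q,B))
f=lambda q: np.r_[(model(q)[0]-S).ravel(),(model(q)[1]-T).ravel()]
r=least_squares(f,[.6,.05,.25,1.],loss="soft_l1");q=r.x
print(np.round(q,4),np.round(r.fun.reshape(-1,2),1))
np.save("q.npy",q)
for n,uv,z in [("glue",[228,252],.095),("jar",[322.3,168.6],.06),("tape",[333,225],.01)]:
    w=ray(ct,uv,z); d=w-q[:2]; c,s=np.cos(q[2]),np.sin(q[2]); print(n,w.round(3),"box",np.round([c*d[0]+s*d[1],-s*d[0]+c*d[1]],3))
for n,y,d in [("press",0,.108),("hinge",0,0)]: print(n,b2w(q,lidp(q[3],d,y,.006)).round(3))
# overlay
for n,c,o in [("side",cs,[200,120]),("top",ct,[200,135])]:
    im=cv2.imread(f"pics/{n}c.png")
    def pl(P,col): cv2.polylines(im,[((proj(c,b2w(q,P))-o)*5).astype(int)],True,col,1)
    for z in(0,.1): pl([[-.07,-.1,z],[.07,-.1,z],[.07,.1,z],[-.07,.1,z]],(0,255,0))
    for h in(0,.006): pl([lidp(q[3],d,y,h) for d,y in[(0,-.103),(.143,-.103),(.143,.103),(0,.103)]],(0,0,255))
    cv2.imwrite(f"pics/{n}o.png",im[:,:]); globals()[n]=im
cv2.imwrite("pics/ov.png",cv2.resize(np.hstack([side[:,100:600],top[:,100:700]]),(800,436)))
E
```

```text
[0.5771 0.0762 0.2813 0.7978] [[-0.1  0.9]
 [-0.6  1.2]
 [ 0.9  0.2]
 [-0.3 -1.7]
 [-0.5 -1.5]
 [-4.4 -3.2]
 [ 1.8  0.7]
 [-1.9  0.6]
 [ 1.2 -0.1]
 [-0.8 -1.1]
 [ 1.1 -1.5]]
glue [0.411 0.197] box [-0.126  0.162]
jar [ 0.69  -0.102] box [ 0.059 -0.203]
tape [ 0.508 -0.141] box [-0.127 -0.19 ]
press [[0.576 0.076 0.181]]
hinge [[0.648 0.097 0.104]]
```

View pics/ov.png

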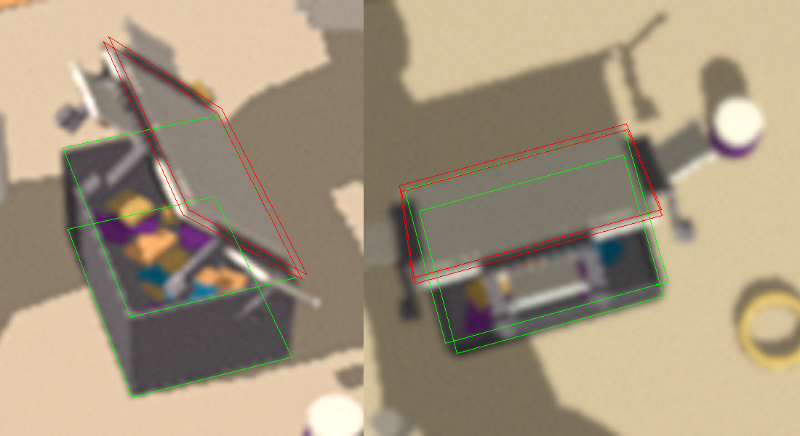

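The overlay fits the tub and the lid's front edge. The lid's back edge in the top crop, at (145,268) and (447,180), is lower than predicted, so the lid is steeper. I'll refit with those points, and turn and lift the tool.

Emit:
{"api": "apply_moves", "payload": {
  "steps": [
    {"tz": -21, "twist": -0.12, "grip": -1},
    {"tz": -21, "twist": -0.12, "grip": -1},
    {"tz": -21, "twist": -0.12, "grip": -1},
    {"tz": -21, "twist": -0.12, "grip": -1},
    {"tz": -21, "twist": -0.12, "grip": -1},
    {"tz": -21, "twist": -0.12, "grip": -1},
    {"tz": 0, "grip": -1}
  ]
}}

```text
invalid input at $.steps[0]: expected keys tx, ty, tz, twist, grip
```

```bash
cat >> h.py <<'E'
def rel(q,p): # world -> box
    d=np.array(p)[:2]-q[:2];c,s=np.cos(q[2]),np.sin(q[2]);return np.array([c*d[0]+s*d[1],-s*d[0]+c*d[1],p[2]])
def tool():
    s=state();return s,np.array(s["tcp_pos"])
def delta(target): # world target -> tool mm
    from scipy.spatial.transform import Rotation as R
    s,p=tool();return (R.from_euler("xyz",s["ee_rot"],degrees=True).inv().apply(target-p)*1000).round(1)
E
python3 - <<'E'
from h import *
cs,ct=calibration("side"),calibration("top")
S=np.array([[280,432],[285,540],[497,490],[188,212],[358,300]])/5+[200,120]
T=np.array([[180,388],[505,297],[230,487],[510,405],[145,268],[447,180]])/5+[200,135]
def model(q):
    th=q[3]
    A=[[-.07,-.1,.1],[-.07,-.1,0],[.07,-.1,0],[-.07,.1,.1],lidp(th,.143,-.103,.003)]
    B=[lidp(th,.143,.103),lidp(th,.143,-.103),[-.07,.1,.0],[-.07,-.1,.0],lidp(th,0,.103,.006),lidp(th,0,-.103,.006)]
    return proj(cs,b2w(q,A)),proj(ct,b2w(q,B))
f=lambda q: np.r_[(model(q)[0]-S).ravel(),(model(q)[1]-T).ravel()]
r=least_squares(f,[.6,.05,.25,1.]);q=r.x
print(np.round(q,4),np.round(r.fun.reshape(-1,2),1).tolist()); np.save("q.npy",q)
t=b2w(q,lidp(q[3],.108,0,.006))[0]; print("press",t)
s,p=tool(); print(s["clock"],p,s["ee_rot"],np.degrees(q[2])+180)
print("to 60mm above press",delta(t+[0,0,.06]))
E
```

```text
[0.5759 0.0775 0.3004 0.7914] [[0.3, 0.8], [-0.3, 1.1], [0.9, -0.5], [-1.2, -1.6], [-0.4, -1.7], [-1.9, 1.8], [0.8, -0.1], [-0.1, 0.6], [0.4, 0.1], [0.3, -1.4], [1.8, -2.0]]
press [0.57433754 0.07697943 0.18104013]
0.1 [0.26314496 0.56653893 0.20489563] [-1.79938154e+02  3.79157826e-03  1.55087023e+02] 197.20897446815312
to 60mm above press [-488.5 -313.   -35.8]
```

Emit:
{"api": "apply_moves", "payload": {
  "steps": [
    {"tx": 0, "ty": 0, "tz": -21, "twist": -0.12, "grip": -1},
    {"tx": 0, "ty": 0, "tz": -21, "twist": -0.12, "grip": -1},
    {"tx": 0, "ty": 0, "tz": -21, "twist": -0.12, "grip": -1},
    {"tx": 0, "ty": 0, "tz": -21, "twist": -0.12, "grip": -1},
    {"tx": 0, "ty": 0, "tz": -21, "twist": -0.12, "grip": -1},
    {"tx": 0, "ty": 0, "tz": -21, "twist": -0.12, "grip": -1},
    {"tx": 0, "ty": 0, "tz": 0, "twist": 0, "grip": -1}
  ]
}}

```text
clock: 0.68
tcp_pos: [0.2637, 0.5678, 0.3353]
ee_rot: [179.8, 0.2, -163.2]
ft_force: [-0.2, -0.5, 1.1]
gripper_width: 0.0506
finger_force: 0.0
```

```bash
python3 - <<'E'
from h import *
q=np.load("q.npy");s,p=tool(); print(s["clock"],p,s["ee_rot"],s["ft_force"],s["gripper_width"])
t=b2w(q,lidp(q[3],.108,0,.006))[0]
print(delta(t+[0,0,.07]))
E
```

```text
0.6833 [0.26369637 0.56777462 0.33530864] [ 1.79798103e+02  1.68484310e-01 -1.63203067e+02] [-0.22492962 -0.51576505  1.12533451] 0.05063579142379808
[-155.3 -559.9   82.8]
```

Emit:
{"api": "apply_moves", "payload": {
  "steps": [
    {"tx": -11, "ty": -37, "tz": 0, "twist": 0, "grip": -1},
    {"tx": -11, "ty": -37, "tz": 0, "twist": 0, "grip": -1},
    {"tx": -11, "ty": -37, "tz": 0, "twist": 0, "grip": -1},
    {"tx": -11, "ty": -37, "tz": 0, "twist": 0, "grip": -1},
    {"tx": -11, "ty": -37, "tz": 0, "twist": 0, "grip": -1},
    {"tx": -11, "ty": -37, "tz": 0, "twist": 0, "grip": -1},
    {"tx": -11, "ty": -37, "tz": 0, "twist": 0, "grip": -1},
    {"tx": -11, "ty": -37, "tz": 0, "twist": 0, "grip": -1},
    {"tx": -11, "ty": -37, "tz": 0, "twist": 0, "grip": -1},
    {"tx": -11, "ty": -37, "tz": 0, "twist": 0, "grip": -1},
    {"tx": -11, "ty": -37, "tz": 0, "twist": 0, "grip": -1},
    {"tx": -11, "ty": -37, "tz": 0, "twist": 0, "grip": -1}
  ]
}}

```text
clock: 1.68
tcp_pos: [0.5153, 0.176, 0.331]
ee_rot: [-180.0, -0.0, -163.7]
ft_force: [0.5, 0.4, 0.0]
gripper_width: 0.0002
finger_force: 0.0
```

Emit:
{"api": "apply_moves", "payload": {
  "steps": [
    {"tx": -11, "ty": -37, "tz": 0, "twist": 0, "grip": -1},
    {"tx": -11, "ty": -37, "tz": 0, "twist": 0, "grip": -1},
    {"tx": 0, "ty": -30, "tz": 0, "twist": 0, "grip": -1},
    {"tx": 0, "ty": 0, "tz": 0, "twist": 0, "grip": -1},
    {"tx": 0, "ty": 0, "tz": 0, "twist": 0, "grip": -1}
  ]
}}

```text
clock: 2.1
tcp_pos: [0.5654, 0.0826, 0.3307]
ee_rot: [-180.0, -0.1, -163.9]
ft_force: [0.3, 0.3, -0.3]
gripper_width: 0.0007
finger_force: 0.0
```

```bash
python3 - <<'E'
from h import *
q=np.load("q.npy")
t=b2w(q,lidp(q[3],.108,0,.006))[0]
print(delta(t+[0,0,.07]))
c=calibration("wrist");im=get_image("wrist")
cv2.imwrite("pics/w1.png",im[:,:,::-1]);s,p=tool(); print(s["clock"],p,s["ee_rot"],s["ft_force"])
E
```

```text
[-7.2 -7.8 79.7]
2.15 [0.56501123 0.08425644 0.33086327] [ 1.79992461e+02 -5.23884260e-02 -1.63750968e+02] [-0.28333497  0.4355715   0.33707152]
```

View pics/w1.png

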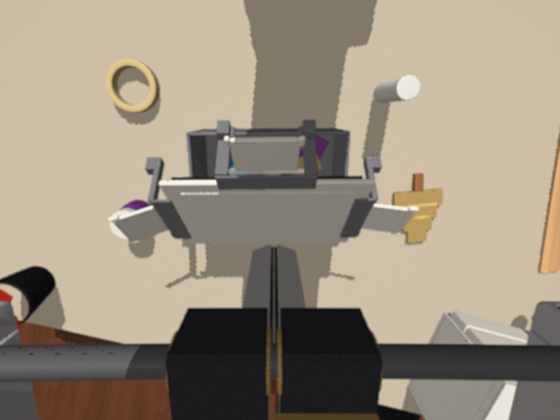

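The wrist view shows tub front rim corners at (188,131) and (349,128), lid front corners at (163,183) and (375,179), and the lid's back edge at y≈243. The front clip at (265,155) stands open. Next I'll refit with these points.

```bash
python3 - <<'E'
from h import *
cs,ct,cw=calibration("side"),calibration("top"),calibration("wrist")
S=np.array([[280,432],[285,540],[497,490],[188,212],[358,300]])/5+[200,120]
T=np.array([[180,388],[505,297],[230,487],[510,405],[145,268],[447,180]])/5+[200,135]
W=np.array([[188,131],[349,128],[163,183],[375,179],[192,243],[345,242]])
def model(q):
    th=q[3]
    A=[[-.07,-.1,.1],[-.07,-.1,0],[.07,-.1,0],[-.07,.1,.1],lidp(th,.143,-.103,.003)]
    B=[lidp(th,.143,.103),lidp(th,.143,-.103),[-.07,.1,.0],[-.07,-.1,.0],lidp(th,0,.103,.006),lidp(th,0,-.103,.006)]
    C=[[-.07,-.1,.1],[-.07,.1,.1],lidp(th,.143,-.103,.006),lidp(th,.143,.103,.006),lidp(th,0,-.103,.006),lidp(th,0,.103,.006)]
    return proj(cs,b2w(q,A)),proj(ct,b2w(q,B)),proj(cw,b2w(q,C))
def f(q):
    a,b,c=model(q); return np.r_[(a-S).ravel(),(b-T).ravel(),(c-W).ravel()]
r=least_squares(f,[.6,.05,.25,1.],loss="soft_l1");q=r.x
print(np.round(q,4),np.round(f(q).reshape(-1,2),1).tolist()); np.save("q.npy",q)
t=b2w(q,lidp(q[3],.108,0,.006))[0]; print("press",t,delta(t),"box frame tcp",rel(q,tool()[1]))
E
```

```text
[0.574  0.0796 0.2988 0.7725] [[-0.5, 0.2], [-1.0, 0.5], [0.2, -1.0], [-1.8, -2.1], [-2.0, -1.6], [-2.4, 3.1], [0.3, 1.3], [-0.8, 1.2], [-0.2, 0.7], [-0.4, -0.9], [1.2, -1.4], [-2.8, 1.0], [0.4, 1.4], [-5.1, -0.1], [-0.5, 0.6], [0.2, 0.4], [1.9, -0.9]]
press [0.57093831 0.07866245 0.17967087] [ -4.3  -7.  151.2] box frame tcp [-0.00717873  0.00709098  0.33086327]
```

Emit:
{"api": "apply_moves", "payload": {
  "steps": [
    {"tx": 0, "ty": -7, "tz": 30, "twist": 0, "grip": -1},
    {"tx": 0, "ty": 0, "tz": 35, "twist": 0, "grip": -1},
    {"tx": 0, "ty": 0, "tz": 35, "twist": 0, "grip": -1},
    {"tx": 0, "ty": 0, "tz": 20, "twist": 0, "grip": -1},
    {"tx": 0, "ty": 0, "tz": 6, "twist": 0, "grip": -1},
    {"tx": 0, "ty": 0, "tz": 0, "twist": 0, "grip": -1}
  ]
}}

```text
clock: 2.65
tcp_pos: [0.5663, 0.0786, 0.2043]
ee_rot: [180.0, -0.1, -163.6]
ft_force: [0.2, -0.7, -0.0]
gripper_width: 0.0002
finger_force: 0.0
```

Emit:
{"api": "apply_moves", "payload": {
  "steps": [
    {"tx": 0, "ty": 0, "tz": 2.5, "twist": 0, "grip": -1},
    {"tx": 0, "ty": 0, "tz": 2.5, "twist": 0, "grip": -1},
    {"tx": 0, "ty": 0, "tz": 2.5, "twist": 0, "grip": -1},
    {"tx": 0, "ty": 0, "tz": 2.5, "twist": 0, "grip": -1},
    {"tx": 0, "ty": 0, "tz": 2.5, "twist": 0, "grip": -1},
    {"tx": 0, "ty": 0, "tz": 2.5, "twist": 0, "grip": -1},
    {"tx": 0, "ty": 0, "tz": 2.5, "twist": 0, "grip": -1},
    {"tx": 0, "ty": 0, "tz": 2.5, "twist": 0, "grip": -1}
  ]
}}

```text
clock: 3.32
tcp_pos: [0.5673, 0.0776, 0.1854]
ee_rot: [-180.0, 0.0, -163.7]
ft_force: [0.0, 0.2, 2.1]
gripper_width: 0.0006
finger_force: 0.7
```

Emit:
{"api": "apply_moves", "payload": {
  "steps": [
    {"tx": 2, "ty": 0, "tz": 2.5, "twist": 0, "grip": -1},
    {"tx": 2, "ty": 0, "tz": 2.5, "twist": 0, "grip": -1},
    {"tx": 2, "ty": 0, "tz": 2.5, "twist": 0, "grip": -1},
    {"tx": 2, "ty": 0, "tz": 2.5, "twist": 0, "grip": -1},
    {"tx": 1.5, "ty": 0, "tz": 2.5, "twist": 0, "grip": -1},
    {"tx": 1.5, "ty": 0, "tz": 2.5, "twist": 0, "grip": -1}
  ]
}}

```text
clock: 3.82
tcp_pos: [0.5564, 0.0744, 0.1702]
ee_rot: [-180.0, -0.0, -163.7]
ft_force: [0.3, -0.1, 1.8]
gripper_width: 0.0005
finger_force: 0.5
```

Emit:
{"api": "apply_moves", "payload": {
  "steps": [
    {"tx": 1.5, "ty": 0, "tz": 2.5, "twist": 0, "grip": -1},
    {"tx": 1.5, "ty": 0, "tz": 2.5, "twist": 0, "grip": -1},
    {"tx": 1.5, "ty": 0, "tz": 2.5, "twist": 0, "grip": -1},
    {"tx": 1.5, "ty": 0, "tz": 2.5, "twist": 0, "grip": -1},
    {"tx": 1.2, "ty": 0, "tz": 2.5, "twist": 0, "grip": -1},
    {"tx": 1, "ty": 0, "tz": 2.5, "twist": 0, "grip": -1}
  ]
}}

```text
clock: 4.32
tcp_pos: [0.5486, 0.0721, 0.1552]
ee_rot: [-180.0, -0.0, -163.7]
ft_force: [-0.7, 0.0, -0.3]
gripper_width: 0.0001
finger_force: 0.4
```

Emit:
{"api": "apply_moves", "payload": {
  "steps": [
    {"tx": 1, "ty": 0, "tz": 2.5, "twist": 0, "grip": -1},
    {"tx": 1, "ty": 0, "tz": 2.5, "twist": 0, "grip": -1},
    {"tx": 1, "ty": 0, "tz": 2.5, "twist": 0, "grip": -1},
    {"tx": 1, "ty": 0, "tz": 2.5, "twist": 0, "grip": -1}
  ]
}}

```text
clock: 4.65
tcp_pos: [0.5448, 0.071, 0.1452]
ee_rot: [-180.0, -0.0, -163.7]
ft_force: [-0.5, -0.4, 0.5]
gripper_width: 0.0004
finger_force: 0.4
```

```bash
python3 - <<'E'
from h import *
im=get_image("wrist");cv2.imwrite("pics/w2.png",im[:,:,::-1]);s,p=tool(); print(s["clock"],p,s["ft_force"],s["finger_force"],s["wrist_torque"],rel(np.load("q.npy"),p))
E
```

```text
4.7 [0.54448131 0.07091311 0.1447598 ] [-0.66647384 -0.45376221 -0.29998889] 0.0050617141539532895 [0.07048801 0.02072295 0.02859554] [-0.03072703  0.0003828   0.1447598 ]
```

View pics/w2.png

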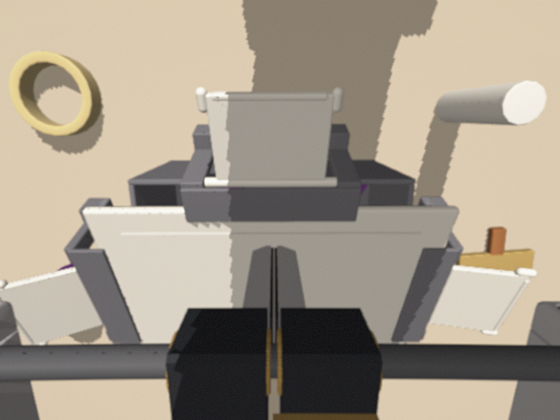

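The lid's front corners are now at (86,209) and (456,207). The front clip stands out at (270,135), with its hinge line at y≈182. I'll solve for the lid angle.

```bash
python3 - <<'E'
from h import *
q=np.load("q.npy");cw=calibration("wrist")
W=np.array([[86,209],[456,207]])
for th in (.1,.2,.3,.4,.5,.6,.7): print(th,proj(cw,b2w(q,[lidp(th,.143,-.103,.006),lidp(th,.143,.103,.006)])).round(0).tolist())
print("tip",proj(cw,np.array([tool()[1]])))
E
```

```text
0.1 [[110.0, 184.0], [435.0, 180.0]]
0.2 [[100.0, 193.0], [446.0, 189.0]]
0.3 [[88.0, 206.0], [458.0, 201.0]]
0.4 [[76.0, 223.0], [470.0, 218.0]]
0.5 [[64.0, 244.0], [483.0, 239.0]]
0.6 [[51.0, 270.0], [496.0, 264.0]]
0.7 [[39.0, 300.0], [509.0, 294.0]]
tip [[274.03708461 257.09594736]]
```

Emit:
{"api": "apply_moves", "payload": {
  "steps": [
    {"tx": 1, "ty": 0, "tz": 2.5, "twist": 0, "grip": -1},
    {"tx": 1, "ty": 0, "tz": 2.5, "twist": 0, "grip": -1},
    {"tx": 1, "ty": 0, "tz": 2.5, "twist": 0, "grip": -1},
    {"tx": 1, "ty": 0, "tz": 2.5, "twist": 0, "grip": -1},
    {"tx": 0.5, "ty": 0, "tz": 2.5, "twist": 0, "grip": -1},
    {"tx": 0.5, "ty": 0, "tz": 2.5, "twist": 0, "grip": -1},
    {"tx": 0, "ty": 0, "tz": 2.5, "twist": 0, "grip": -1},
    {"tx": 0, "ty": 0, "tz": 2.5, "twist": 0, "grip": -1},
    {"tx": 0, "ty": 0, "tz": 2.5, "twist": 0, "grip": -1},
    {"tx": 0, "ty": 0, "tz": 2.5, "twist": 0, "grip": -1},
    {"tx": 0, "ty": 0, "tz": 2.5, "twist": 0, "grip": -1},
    {"tx": 0, "ty": 0, "tz": 2.5, "twist": 0, "grip": -1}
  ]
}}

```text
clock: 5.7
tcp_pos: [0.5401, 0.0696, 0.1152]
ee_rot: [-180.0, -0.0, -163.7]
ft_force: [-0.4, -1.0, 0.8]
gripper_width: 0.0004
finger_force: 0.3
```

Emit:
{"api": "apply_moves", "payload": {
  "steps": [
    {"tx": 0, "ty": 0, "tz": 1, "twist": 0, "grip": -1},
    {"tx": 0, "ty": 0, "tz": 1, "twist": 0, "grip": -1},
    {"tx": 0, "ty": 0, "tz": 1, "twist": 0, "grip": -1},
    {"tx": 0, "ty": 0, "tz": 1, "twist": 0, "grip": -1},
    {"tx": 0, "ty": 0, "tz": 0.5, "twist": 0, "grip": -1}
  ]
}}

```text
clock: 6.12
tcp_pos: [0.5401, 0.0696, 0.1109]
ee_rot: [-180.0, 0.0, -163.7]
ft_force: [-1.2, -1.5, 0.1]
gripper_width: 0.0003
finger_force: 0.3
```

Emit:
{"api": "apply_moves", "payload": {
  "steps": [
    {"tx": 0, "ty": 0, "tz": 1, "twist": 0, "grip": -1},
    {"tx": 0, "ty": 0, "tz": 1, "twist": 0, "grip": -1},
    {"tx": 0, "ty": 0, "tz": 1, "twist": 0, "grip": -1},
    {"tx": 0, "ty": 0, "tz": 0.5, "twist": 0, "grip": -1}
  ]
}}

```text
clock: 6.45
tcp_pos: [0.5401, 0.0696, 0.1073]
ee_rot: [-180.0, -0.0, -163.7]
ft_force: [-1.1, -0.4, 1.1]
gripper_width: 0.0004
finger_force: 0.2
```

Emit:
{"api": "apply_moves", "payload": {
  "steps": [
    {"tx": 0, "ty": 0, "tz": 0.5, "twist": 0, "grip": -1},
    {"tx": 0, "ty": 0, "tz": 0.5, "twist": 0, "grip": -1}
  ]
}}

```text
clock: 6.62
tcp_pos: [0.5401, 0.0696, 0.1064]
ee_rot: [-180.0, -0.0, -163.7]
ft_force: [-0.1, 0.3, 0.2]
gripper_width: 0.0002
finger_force: 0.3
```

Emit:
{"api": "apply_moves", "payload": {
  "steps": [
    {"tx": 0, "ty": 0, "tz": 0.5, "twist": 0, "grip": -1},
    {"tx": 0, "ty": 0, "tz": 0.5, "twist": 0, "grip": -1}
  ]
}}

```text
clock: 6.78
tcp_pos: [0.5402, 0.0697, 0.1061]
ee_rot: [180.0, 0.0, -163.7]
ft_force: [-8.6, -1.2, 21.1]
gripper_width: 0.0008
finger_force: 10.7
```

Contact is firm at z=0.106, so the lid is shut. I'll back off at once and look from above.

Emit:
{"api": "apply_moves", "payload": {
  "steps": [
    {"tx": 0, "ty": 0, "tz": -2, "twist": 0, "grip": -1},
    {"tx": 0, "ty": 0, "tz": -20, "twist": 0, "grip": -1},
    {"tx": 0, "ty": 0, "tz": -35, "twist": 0, "grip": -1},
    {"tx": 0, "ty": 0, "tz": -35, "twist": 0, "grip": -1},
    {"tx": 0, "ty": 0, "tz": -35, "twist": 0, "grip": -1},
    {"tx": 0, "ty": 0, "tz": -33, "twist": 0, "grip": -1},
    {"tx": 0, "ty": 0, "tz": 0, "twist": 0, "grip": -1},
    {"tx": 0, "ty": 0, "tz": 0, "twist": 0, "grip": -1}
  ]
}}

```text
clock: 7.45
tcp_pos: [0.5409, 0.0698, 0.267]
ee_rot: [-180.0, 0.2, -163.7]
ft_force: [0.7, -0.2, -0.8]
gripper_width: 0.0001
finger_force: 0.0
```

```bash
python3 - <<'E'
from h import *
c=calibration("wrist");im=get_image("wrist");np.save("cw3.npy",c,allow_pickle=True)
cv2.imwrite("pics/w3.png",cv2.resize(im[60:330,80:440,::-1],(800,600),interpolation=cv2.INTER_CUBIC));s,p=tool(); print(s["clock"],p,s["ft_force"])
E
```

```text
7.5 [0.54011738 0.06969645 0.26542278] [-0.56712642  0.12215854  0.32161107]
```

View pics/w3.png

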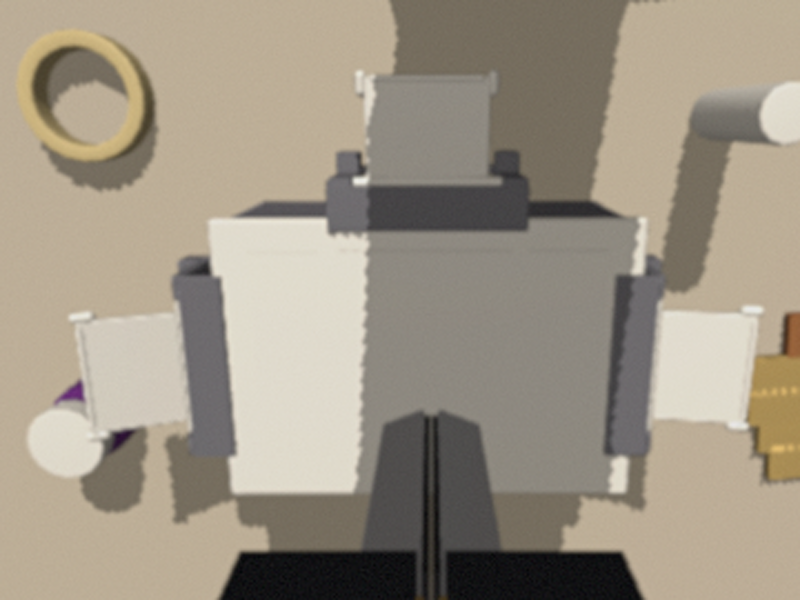

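The lid is flat, with corners at (210,220), (645,218), (232,493) and (628,493) in the crop. All three clips stick out:

| Clip | Hinge | Tip |
|---|---|---|
| Front | y≈182 | y≈76 |
| Left | x≈655 | x≈752 |
| Right | x≈183 | x≈88 |

```bash
python3 - <<'E'
from h import *
q0=np.load("q.npy");c=np.load("cw3.npy",allow_pickle=True).item()
U=lambda P:np.array(P)/2.2222+[80,60]
W=U([[210,220],[645,218],[232,493],[628,493]])
L=lambda :[lidp(0,.143,-.103,.006),lidp(0,.143,.103,.006),lidp(0,0,-.103,.006),lidp(0,0,.103,.006)]
f=lambda q:(proj(c,b2w(q,L()))-W).ravel()
r=least_squares(f,q0[:3]);q=r.x;print(q0,q,r.fun.round(1));np.save("q2.npy",q)
s,p=tool();print("tcp box",rel(q,p),"yaw err deg",s["ee_rot"][2]+180-np.degrees(q[2]))
print("camz",np.linalg.inv(c["view"])[:3,3])
for n,P in {"Fh":[428,182],"Ft":[428,76],"Lh":[656,368],"Lt":[752,368],"Rh":[183,368],"Rt":[90,375],"Fbr":[428,230],"Lbr":[612,368],"Rbr":[230,368],"Lb1":[752,310],"Lb2":[738,427],"Rb1":[82,317],"Rb2":[98,436]}.items():
    print(n,[np.append(ray(c,U([P])[0],z),z) is None or rel(q,np.append(ray(c,U([P])[0],z),z))[:2].round(4).tolist() for z in (.09,.103,.115)])
E
```

```text
[0.57395936 0.07959306 0.29881936 0.77246796] [0.57530826 0.07877254 0.28961326] [-1.4 -0.1  1.8 -0.1  0.1  0.7 -0.6 -0.1]
tcp box [-0.0363173   0.00135176  0.26542278] yaw err deg -0.2483959803764506
camz [0.46110879 0.04619079 0.44777972]
Fh [[-0.0886, 0.0001], [-0.0897, 0.0001], [-0.0907, 0.0002]]
Ft [[-0.1365, 0.0004], [-0.1359, 0.0004], [-0.1353, 0.0004]]
Lh [[0.0067, 0.1177], [0.0022, 0.1135], [-0.002, 0.1096]]
Lt [[0.0069, 0.1671], [0.0023, 0.161], [-0.0019, 0.1555]]
Rh [[0.0056, -0.1274], [0.0011, -0.1227], [-0.0031, -0.1184]]
Rt [[0.0092, -0.1756], [0.0045, -0.1692], [0.0002, -0.1632]]
Fbr [[-0.0655, -0.0], [-0.0674, 0.0], [-0.0692, 0.0001]]
Lbr [[0.0066, 0.095], [0.0021, 0.0916], [-0.0021, 0.0885]]
Rbr [[0.0057, -0.1031], [0.0012, -0.0993], [-0.003, -0.0958]]
Lb1 [[-0.0241, 0.1633], [-0.0275, 0.1574], [-0.0307, 0.152]]
Lb2 [[0.04, 0.1637], [0.0342, 0.1578], [0.0289, 0.1523]]
Rb1 [[-0.022, -0.1753], [-0.0255, -0.1689], [-0.0287, -0.163]]
Rb2 [[0.0436, -0.1761], [0.0377, -0.1696], [0.0322, -0.1637]]
```

The front hinge axis is at box x≈-0.090, the left at y≈+0.114 and the right at y≈-0.122, and the clips are about level. I'll start with the front clip.

Emit:
{"api": "apply_moves", "payload": {
  "steps": [
    {"tx": 31, "ty": -1, "tz": 0, "twist": 0, "grip": -1},
    {"tx": 31, "ty": 0, "tz": 0, "twist": 0, "grip": -1},
    {"tx": 31, "ty": 0, "tz": 20, "twist": 0, "grip": -1},
    {"tx": 0, "ty": 0, "tz": 35, "twist": 0, "grip": -1},
    {"tx": 0, "ty": 0, "tz": 35, "twist": 0, "grip": -1},
    {"tx": 0, "ty": 0, "tz": 35, "twist": 0, "grip": -1},
    {"tx": 0, "ty": 0, "tz": 25, "twist": 0, "grip": -1},
    {"tx": 0, "ty": 0, "tz": 0, "twist": 0, "grip": -1},
    {"tx": 0, "ty": 0, "tz": 0, "twist": 0, "grip": -1}
  ]
}}

```text
clock: 8.25
tcp_pos: [0.45, 0.0422, 0.1145]
ee_rot: [-180.0, -0.2, -163.7]
ft_force: [0.0, -0.3, -0.3]
gripper_width: 0.0006
finger_force: 0.0
```

```bash
cat > st.py <<'E'
from h import *
q=np.load("q2.npy");s,p=tool();print(s["clock"],rel(q,p).round(4),s["ee_rot"],np.round(s["ft_force"],1))
E
python3 st.py
```

```text
8.25 [-0.1305  0.0007  0.1145] [-179.99428872   -0.22137432 -163.67289346] [ 0.  -0.3 -0.3]
```

Emit:
{"api": "apply_moves", "payload": {
  "steps": [
    {"tx": -1, "ty": 0, "tz": 3, "twist": 0, "grip": -1},
    {"tx": -1, "ty": 0, "tz": 3, "twist": 0, "grip": -1},
    {"tx": 0, "ty": 0, "tz": 3, "twist": 0, "grip": -1},
    {"tx": -0.4, "ty": 0, "tz": 3, "twist": 0, "grip": -1},
    {"tx": -0.4, "ty": 0, "tz": 3, "twist": 0, "grip": -1},
    {"tx": -0.4, "ty": 0, "tz": 3, "twist": 0, "grip": -1},
    {"tx": -0.5, "ty": 0, "tz": 3, "twist": 0, "grip": -1},
    {"tx": -1.5, "ty": 0, "tz": 3, "twist": 0, "grip": -1},
    {"tx": -1.6, "ty": 0, "tz": 2.6, "twist": 0, "grip": -1},
    {"tx": -1.6, "ty": 0, "tz": 2.6, "twist": 0, "grip": -1},
    {"tx": -1.6, "ty": 0, "tz": 2.6, "twist": 0, "grip": -1}
  ]
}}

```text
clock: 9.17
tcp_pos: [0.461, 0.0454, 0.0834]
ee_rot: [-180.0, 0.0, -163.7]
ft_force: [-0.1, -0.1, 4.0]
gripper_width: 0.0005
finger_force: 1.5
```

Emit:
{"api": "apply_moves", "payload": {
  "steps": [
    {"tx": -2.4, "ty": 0, "tz": 2, "twist": 0, "grip": -1},
    {"tx": -2.4, "ty": 0, "tz": 2, "twist": 0, "grip": -1},
    {"tx": -2.4, "ty": 0, "tz": 2, "twist": 0, "grip": -1},
    {"tx": -1.9, "ty": 0, "tz": 0.9, "twist": 0, "grip": -1},
    {"tx": -1.9, "ty": 0, "tz": 0.9, "twist": 0, "grip": -1},
    {"tx": 0, "ty": 0, "tz": 0.9, "twist": 0, "grip": -1}
  ]
}}

```text
clock: 9.67
tcp_pos: [0.4715, 0.0485, 0.0748]
ee_rot: [-180.0, -0.0, -163.7]
ft_force: [-0.9, 0.6, 2.8]
gripper_width: 0.0005
finger_force: 0.9
```

```bash
python3 st.py
```

```text
9.6667 [-0.1081  0.0006  0.0748] [-1.79994086e+02 -6.60090077e-03 -1.63657190e+02] [-0.9  0.6  2.8]
```

Emit:
{"api": "apply_moves", "payload": {
  "steps": [
    {"tx": -0.7, "ty": 0, "tz": 0.7, "twist": 0, "grip": -1},
    {"tx": -0.7, "ty": 0, "tz": 0.7, "twist": 0, "grip": -1},
    {"tx": -0.7, "ty": 0, "tz": 0.7, "twist": 0, "grip": -1},
    {"tx": -0.4, "ty": 0, "tz": 0, "twist": 0, "grip": -1}
  ]
}}

```text
clock: 10.0
tcp_pos: [0.4733, 0.049, 0.0727]
ee_rot: [-180.0, -0.1, -163.7]
ft_force: [-5.7, -2.9, 4.2]
gripper_width: 0.0005
finger_force: 3.4
```

Emit:
{"api": "apply_moves", "payload": {
  "steps": [
    {"tx": -0.5, "ty": 0, "tz": 0, "twist": 0, "grip": -1},
    {"tx": -0.5, "ty": 0, "tz": 0, "twist": 0, "grip": -1}
  ]
}}

```text
clock: 10.17
tcp_pos: [0.4738, 0.0491, 0.0727]
ee_rot: [180.0, -0.1, -163.7]
ft_force: [-9.1, -3.2, 6.1]
gripper_width: 0.0005
finger_force: 4.3
```

Emit:
{"api": "apply_moves", "payload": {
  "steps": [
    {"tx": -0.4, "ty": 0, "tz": 0, "twist": 0, "grip": -1},
    {"tx": -0.4, "ty": 0, "tz": 0, "twist": 0, "grip": -1}
  ]
}}

```text
clock: 10.33
tcp_pos: [0.4745, 0.0494, 0.0726]
ee_rot: [180.0, -0.1, -163.7]
ft_force: [-6.3, -2.3, 2.8]
gripper_width: 0.0005
finger_force: 3.3
```

Emit:
{"api": "apply_moves", "payload": {
  "steps": [
    {"tx": -0.4, "ty": 0, "tz": 0, "twist": 0, "grip": -1},
    {"tx": -0.4, "ty": 0, "tz": 0, "twist": 0, "grip": -1}
  ]
}}

```text
clock: 10.5
tcp_pos: [0.4755, 0.0497, 0.0726]
ee_rot: [180.0, -0.1, -163.7]
ft_force: [-3.4, -1.9, -0.7]
gripper_width: 0.0004
finger_force: 2.0
```

Emit:
{"api": "apply_moves", "payload": {
  "steps": [
    {"tx": -0.4, "ty": 0, "tz": 0, "twist": 0, "grip": -1},
    {"tx": -0.4, "ty": 0, "tz": 0, "twist": 0, "grip": -1}
  ]
}}

```text
clock: 10.67
tcp_pos: [0.4771, 0.0502, 0.0728]
ee_rot: [-180.0, 0.0, -163.7]
ft_force: [0.4, 0.3, -0.6]
gripper_width: 0.0001
finger_force: 0.0
```

Emit:
{"api": "apply_moves", "payload": {
  "steps": [
    {"tx": -0.4, "ty": 0, "tz": 0, "twist": 0, "grip": -1},
    {"tx": -0.4, "ty": 0, "tz": 0, "twist": 0, "grip": -1}
  ]
}}

```text
clock: 10.83
tcp_pos: [0.4775, 0.0502, 0.0728]
ee_rot: [-180.0, -0.0, -163.7]
ft_force: [-6.6, -2.3, 3.7]
gripper_width: 0.0005
finger_force: 3.5
```

```bash
python3 st.py
```

```text
10.8333 [-0.1019  0.0006  0.0728] [-1.79997640e+02 -3.96576264e-02 -1.63656128e+02] [-6.6 -2.3  3.7]
```

Emit:
{"api": "apply_moves", "payload": {
  "steps": [
    {"tx": -0.3, "ty": 0, "tz": 0, "twist": 0, "grip": -1},
    {"tx": 0, "ty": 0, "tz": 0, "twist": 0, "grip": -1}
  ]
}}

```text
clock: 11.0
tcp_pos: [0.4775, 0.0502, 0.0728]
ee_rot: [180.0, -0.1, -163.7]
ft_force: [-6.7, -2.6, 5.1]
gripper_width: 0.0005
finger_force: 3.7
```

The clip snapped: the force dropped to zero and then met a stop. I'll retract, rise and check the joints before turning 90°.

Emit:
{"api": "apply_moves", "payload": {
  "steps": [
    {"tx": 4, "ty": 0, "tz": 0, "twist": 0, "grip": -1},
    {"tx": 10, "ty": 0, "tz": 0, "twist": 0, "grip": -1},
    {"tx": 6, "ty": 0, "tz": -35, "twist": 0, "grip": -1},
    {"tx": 0, "ty": 0, "tz": -35, "twist": 0, "grip": -1},
    {"tx": 0, "ty": 0, "tz": -35, "twist": 0, "grip": -1},
    {"tx": 0, "ty": 0, "tz": -25, "twist": 0, "grip": -1},
    {"tx": 0, "ty": 0, "tz": 0, "twist": 0, "grip": -1}
  ]
}}

```text
clock: 11.58
tcp_pos: [0.4606, 0.0449, 0.2077]
ee_rot: [-180.0, 0.4, -163.7]
ft_force: [0.8, -0.2, 0.5]
gripper_width: 0.0007
finger_force: 0.0
```

```bash
python3 st.py; python3 -c "
from h import *
print(np.round(state()['joint_pos'],1))"
```

```text
11.5833 [-0.1196  0.0003  0.2077] [-179.98711843    0.43879673 -163.67229075] [ 0.8 -0.2  0.5]
[-22.    6.7  13.6 115.2  -1.9  57.9  98.9]
```

Emit:
{"api": "apply_moves", "payload": {
  "steps": [
    {"tx": 0, "ty": 0, "tz": 0, "twist": 0.1205, "grip": -1},
    {"tx": 0, "ty": 0, "tz": 0, "twist": 0.1205, "grip": -1},
    {"tx": 0, "ty": 0, "tz": 0, "twist": 0.1205, "grip": -1},
    {"tx": 0, "ty": 0, "tz": 0, "twist": 0.1205, "grip": -1},
    {"tx": 0, "ty": 0, "tz": 0, "twist": 0.1205, "grip": -1},
    {"tx": 0, "ty": 0, "tz": 0, "twist": 0.1205, "grip": -1},
    {"tx": 0, "ty": 0, "tz": 0, "twist": 0.1205, "grip": -1},
    {"tx": 0, "ty": 0, "tz": 0, "twist": 0.1205, "grip": -1},
    {"tx": 0, "ty": 0, "tz": 0, "twist": 0.1205, "grip": -1},
    {"tx": 0, "ty": 0, "tz": 0, "twist": 0.1205, "grip": -1},
    {"tx": 0, "ty": 0, "tz": 0, "twist": 0.1205, "grip": -1},
    {"tx": 0, "ty": 0, "tz": 0, "twist": 0.1205, "grip": -1}
  ]
}}

```text
clock: 12.58
tcp_pos: [0.4584, 0.0447, 0.2026]
ee_rot: [180.0, -0.0, 113.1]
ft_force: [0.9, 0.6, -0.1]
gripper_width: 0.0004
finger_force: 0.0
```

Emit:
{"api": "apply_moves", "payload": {
  "steps": [
    {"tx": 0, "ty": 0, "tz": 0, "twist": 0.1205, "grip": -1},
    {"tx": 0, "ty": 0, "tz": 0, "twist": 0, "grip": -1},
    {"tx": 0, "ty": 0, "tz": 0, "twist": 0, "grip": -1}
  ]
}}

```text
clock: 12.83
tcp_pos: [0.4585, 0.0447, 0.2027]
ee_rot: [180.0, 0.0, 106.8]
ft_force: [-0.9, -0.7, -0.2]
gripper_width: 0.0003
finger_force: 0.0
```

```bash
python3 st.py; python3 - <<'E'
from h import *
c=calibration("wrist");np.save("cw4.npy",c,allow_pickle=True);im=get_image("wrist")
cv2.imwrite("pics/w4.png",im[:,:,::-1])
q=np.load("q2.npy"); print(delta(b2w(q,[[.002,.1545,.12]])[0]),np.degrees(q[2]))
E
```

```text
12.8333 [-0.1217  0.0007  0.2027] [1.79992778e+02 3.93345307e-04 1.06817385e+02] [-0.9 -0.7 -0.2]
[153.2 124.2  82.8] 16.593617722647572
```

View pics/w4.png

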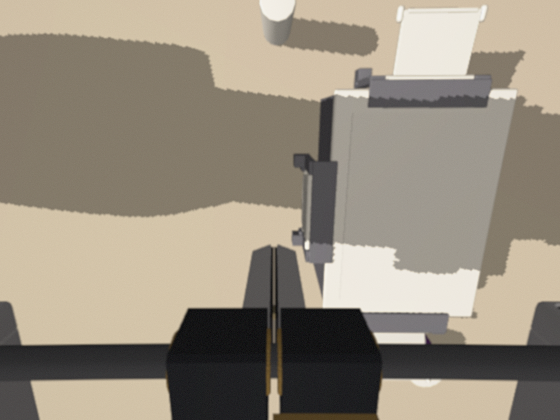

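The front clip now hangs straight down in its bracket at (308,205). The left clip is still level, with its hinge at about (437,77) and its tip at y≈10. I'll move over to it.

Emit:
{"api": "apply_moves", "payload": {
  "steps": [
    {"tx": 30, "ty": 25, "tz": 0, "twist": 0, "grip": -1},
    {"tx": 30, "ty": 25, "tz": 0, "twist": 0, "grip": -1},
    {"tx": 30, "ty": 25, "tz": 0, "twist": 0, "grip": -1},
    {"tx": 30, "ty": 25, "tz": 0, "twist": 0, "grip": -1},
    {"tx": 33, "ty": 24, "tz": 0, "twist": 0, "grip": -1},
    {"tx": 0, "ty": 0, "tz": 30, "twist": 0, "grip": -1},
    {"tx": 0, "ty": 0, "tz": 35, "twist": 0, "grip": -1},
    {"tx": 0, "ty": 0, "tz": 20, "twist": 0, "grip": -1},
    {"tx": 0, "ty": 0, "tz": 0, "twist": 0, "grip": -1},
    {"tx": 0, "ty": 0, "tz": 0, "twist": 0, "grip": -1}
  ]
}}

```text
clock: 13.72
tcp_pos: [0.5337, 0.2265, 0.1176]
ee_rot: [-179.9, 0.0, 106.7]
ft_force: [-0.6, -0.4, 1.4]
gripper_width: 0.0008
finger_force: 0.0
```

```bash
python3 st.py; python3 - <<'E'
from h import *
q=np.load("q2.npy");c=np.load("cw4.npy",allow_pickle=True).item()
for uv in ([437,77],[443,10],[425,91]): print(rel(q,np.append(ray(c,uv,.103),.103)))
E
```

```text
13.7167 [0.0023 0.1534 0.1176] [-1.79913457e+02  2.72441916e-02  1.06716750e+02] [-0.6 -0.4  1.4]
[0.00745236 0.11101619 0.103     ]
[0.00464919 0.15705981 0.103     ]
[-0.0004549   0.10072466  0.103     ]
```

Emit:
{"api": "apply_moves", "payload": {
  "steps": [
    {"tx": -0.5, "ty": 0, "tz": 3, "twist": 0, "grip": -1},
    {"tx": -0.5, "ty": 0, "tz": 3, "twist": 0, "grip": -1},
    {"tx": 0, "ty": 0, "tz": 3, "twist": 0, "grip": -1},
    {"tx": 0, "ty": 0, "tz": 3, "twist": 0, "grip": -1},
    {"tx": -0.4, "ty": 0, "tz": 3, "twist": 0, "grip": -1},
    {"tx": -0.4, "ty": 0, "tz": 3, "twist": 0, "grip": -1},
    {"tx": -0.4, "ty": 0, "tz": 3, "twist": 0, "grip": -1},
    {"tx": -0.5, "ty": 0, "tz": 3, "twist": 0, "grip": -1},
    {"tx": -1.5, "ty": 0, "tz": 3, "twist": 0, "grip": -1},
    {"tx": -1.6, "ty": 0, "tz": 2.6, "twist": 0, "grip": -1},
    {"tx": -1.6, "ty": 0, "tz": 2.6, "twist": 0, "grip": -1},
    {"tx": -1.6, "ty": 0, "tz": 2.6, "twist": 0, "grip": -1}
  ]
}}

```text
clock: 14.72
tcp_pos: [0.5365, 0.2181, 0.0827]
ee_rot: [-180.0, -0.0, 106.6]
ft_force: [-1.2, 2.7, 1.0]
gripper_width: 0.0001
finger_force: 1.3
```

Emit:
{"api": "apply_moves", "payload": {
  "steps": [
    {"tx": -2.4, "ty": 0, "tz": 2, "twist": 0, "grip": -1},
    {"tx": -2.4, "ty": 0, "tz": 2, "twist": 0, "grip": -1},
    {"tx": -2.4, "ty": 0, "tz": 2, "twist": 0, "grip": -1},
    {"tx": -1.9, "ty": 0, "tz": 1.2, "twist": 0, "grip": -1},
    {"tx": -1.9, "ty": 0, "tz": 1.2, "twist": 0, "grip": -1},
    {"tx": 0, "ty": 0, "tz": 1, "twist": 0, "grip": -1}
  ]
}}

```text
clock: 15.22
tcp_pos: [0.5399, 0.207, 0.0736]
ee_rot: [-180.0, 0.0, 106.6]
ft_force: [0.2, 1.7, 2.0]
gripper_width: 0.0004
finger_force: 0.9
```

```bash
python3 st.py
```

```text
15.2167 [0.0026 0.133  0.0736] [-1.79992032e+02  2.54570586e-02  1.06556402e+02] [0.2 1.7 2. ]
```

Emit:
{"api": "apply_moves", "payload": {
  "steps": [
    {"tx": -0.6, "ty": 0, "tz": 0.3, "twist": 0, "grip": -1},
    {"tx": -0.6, "ty": 0, "tz": 0.3, "twist": 0, "grip": -1},
    {"tx": -0.6, "ty": 0, "tz": 0.3, "twist": 0, "grip": -1}
  ]
}}

```text
clock: 15.47
tcp_pos: [0.5403, 0.2058, 0.0729]
ee_rot: [180.0, 0.0, 106.6]
ft_force: [-1.2, 1.9, 1.9]
gripper_width: 0.0007
finger_force: 1.0
```

Emit:
{"api": "apply_moves", "payload": {
  "steps": [
    {"tx": -0.5, "ty": 0, "tz": 0, "twist": 0, "grip": -1},
    {"tx": -0.5, "ty": 0, "tz": 0, "twist": 0, "grip": -1}
  ]
}}

```text
clock: 15.63
tcp_pos: [0.5405, 0.2049, 0.0728]
ee_rot: [180.0, 0.0, 106.6]
ft_force: [-1.0, 1.2, 0.3]
gripper_width: 0.0003
finger_force: 1.1
```

Emit:
{"api": "apply_moves", "payload": {
  "steps": [
    {"tx": -0.5, "ty": 0, "tz": 0, "twist": 0, "grip": -1},
    {"tx": -0.5, "ty": 0, "tz": 0, "twist": 0, "grip": -1}
  ]
}}

```text
clock: 15.8
tcp_pos: [0.5407, 0.2041, 0.0727]
ee_rot: [-180.0, -0.0, 106.6]
ft_force: [-1.0, 3.0, -0.3]
gripper_width: 0.0004
finger_force: 1.2
```

Emit:
{"api": "apply_moves", "payload": {
  "steps": [
    {"tx": -0.5, "ty": 0, "tz": 0, "twist": 0, "grip": -1},
    {"tx": -0.5, "ty": 0, "tz": 0, "twist": 0, "grip": -1}
  ]
}}

```text
clock: 15.97
tcp_pos: [0.541, 0.2031, 0.0727]
ee_rot: [-180.0, 0.0, 106.6]
ft_force: [-1.1, 2.5, -0.9]
gripper_width: 0.0007
finger_force: 1.2
```

Emit:
{"api": "apply_moves", "payload": {
  "steps": [
    {"tx": -0.4, "ty": 0, "tz": 0, "twist": 0, "grip": -1},
    {"tx": -0.4, "ty": 0, "tz": 0, "twist": 0, "grip": -1}
  ]
}}

```text
clock: 16.13
tcp_pos: [0.5412, 0.2023, 0.0727]
ee_rot: [-180.0, 0.0, 106.6]
ft_force: [-0.7, 2.9, -2.5]
gripper_width: 0.0
finger_force: 1.2
```

Emit:
{"api": "apply_moves", "payload": {
  "steps": [
    {"tx": -0.4, "ty": 0, "tz": 0, "twist": 0, "grip": -1},
    {"tx": -0.4, "ty": 0, "tz": 0, "twist": 0, "grip": -1}
  ]
}}

```text
clock: 16.3
tcp_pos: [0.5415, 0.2014, 0.0727]
ee_rot: [-180.0, 0.0, 106.6]
ft_force: [-1.3, 2.9, -1.1]
gripper_width: 0.0004
finger_force: 1.3
```

```bash
python3 st.py
```

```text
16.3 [0.0026 0.1272 0.0727] [-1.79990720e+02  4.98923803e-03  1.06587668e+02] [-1.3  2.9 -1.1]
```

Emit:
{"api": "apply_moves", "payload": {
  "steps": [
    {"tx": -0.5, "ty": 0, "tz": 0, "twist": 0, "grip": -1},
    {"tx": -0.5, "ty": 0, "tz": 0, "twist": 0, "grip": -1}
  ]
}}

```text
clock: 16.47
tcp_pos: [0.5417, 0.2007, 0.0727]
ee_rot: [-180.0, -0.0, 106.6]
ft_force: [-1.0, 4.6, -3.9]
gripper_width: 0.0002
finger_force: 2.5
```

Emit:
{"api": "apply_moves", "payload": {
  "steps": [
    {"tx": -0.4, "ty": 0, "tz": 0, "twist": 0, "grip": -1},
    {"tx": -0.4, "ty": 0, "tz": 0, "twist": 0, "grip": -1}
  ]
}}

```text
clock: 16.63
tcp_pos: [0.5418, 0.2005, 0.0727]
ee_rot: [-180.0, -0.0, 106.6]
ft_force: [-0.9, 8.0, -4.3]
gripper_width: 0.0006
finger_force: 3.7
```

Emit:
{"api": "apply_moves", "payload": {
  "steps": [
    {"tx": -0.4, "ty": 0, "tz": 0, "twist": 0, "grip": -1},
    {"tx": -0.4, "ty": 0, "tz": 0, "twist": 0, "grip": -1}
  ]
}}

```text
clock: 16.8
tcp_pos: [0.5418, 0.2002, 0.0726]
ee_rot: [-180.0, -0.1, 106.6]
ft_force: [-3.1, 10.7, -4.5]
gripper_width: 0.0005
finger_force: 4.8
```

Emit:
{"api": "apply_moves", "payload": {
  "steps": [
    {"tx": -0.4, "ty": 0, "tz": 0, "twist": 0, "grip": -1},
    {"tx": -0.4, "ty": 0, "tz": 0, "twist": 0, "grip": -1}
  ]
}}

```text
clock: 16.97
tcp_pos: [0.542, 0.1994, 0.0725]
ee_rot: [-180.0, -0.1, 106.6]
ft_force: [-2.4, 7.6, -4.0]
gripper_width: 0.0004
finger_force: 3.9
```

Catch met, with the same force pattern as the front.

Emit:
{"api": "apply_moves", "payload": {
  "steps": [
    {"tx": -0.4, "ty": 0, "tz": 0, "twist": 0, "grip": -1},
    {"tx": -0.4, "ty": 0, "tz": 0, "twist": 0, "grip": -1}
  ]
}}

```text
clock: 17.13
tcp_pos: [0.5424, 0.198, 0.0726]
ee_rot: [-180.0, -0.0, 106.6]
ft_force: [0.0, 3.7, -3.2]
gripper_width: 0.0006
finger_force: 1.8
```

Emit:
{"api": "apply_moves", "payload": {
  "steps": [
    {"tx": -0.4, "ty": 0, "tz": 0, "twist": 0, "grip": -1},
    {"tx": -0.4, "ty": 0, "tz": 0, "twist": 0, "grip": -1}
  ]
}}

```text
clock: 17.3
tcp_pos: [0.5431, 0.1963, 0.0728]
ee_rot: [180.0, 0.0, 106.6]
ft_force: [-1.8, 5.6, -1.6]
gripper_width: 0.0006
finger_force: 3.0
```

Emit:
{"api": "apply_moves", "payload": {
  "steps": [
    {"tx": -0.4, "ty": 0, "tz": 0, "twist": 0, "grip": -1},
    {"tx": -0.3, "ty": 0, "tz": 0, "twist": 0, "grip": -1}
  ]
}}

```text
clock: 17.47
tcp_pos: [0.5431, 0.1964, 0.0728]
ee_rot: [180.0, -0.0, 106.6]
ft_force: [-2.4, 5.6, -0.3]
gripper_width: 0.0005
finger_force: 3.2
```

```bash
python3 st.py
```

```text
17.4667 [0.0027 0.1219 0.0728] [ 1.79994281e+02 -2.14109642e-02  1.06598456e+02] [-2.4  5.6 -0.3]
```

Emit:
{"api": "apply_moves", "payload": {
  "steps": [
    {"tx": -0.4, "ty": 0, "tz": 0, "twist": 0, "grip": -1},
    {"tx": 0, "ty": 0, "tz": 0, "twist": 0, "grip": -1}
  ]
}}

```text
clock: 17.63
tcp_pos: [0.5431, 0.1964, 0.0728]
ee_rot: [180.0, -0.0, 106.6]
ft_force: [-1.6, 6.5, -0.6]
gripper_width: 0.0005
finger_force: 3.5
```

Emit:
{"api": "apply_moves", "payload": {
  "steps": [
    {"tx": 4, "ty": 0, "tz": 0, "twist": 0, "grip": -1},
    {"tx": 10, "ty": 0, "tz": 0, "twist": 0, "grip": -1},
    {"tx": 6, "ty": 0, "tz": -35, "twist": 0, "grip": -1},
    {"tx": 0, "ty": 0, "tz": -35, "twist": 0, "grip": -1},
    {"tx": 0, "ty": 0, "tz": -35, "twist": 0, "grip": -1},
    {"tx": 0, "ty": 0, "tz": -35, "twist": 0, "grip": -1},
    {"tx": 0, "ty": 0, "tz": 0, "twist": 0, "grip": -1},
    {"tx": 0, "ty": 0, "tz": 0, "twist": 0, "grip": -1}
  ]
}}

```text
clock: 18.3
tcp_pos: [0.5383, 0.2156, 0.2146]
ee_rot: [179.8, -0.0, 106.6]
ft_force: [-1.0, -0.6, -1.0]
gripper_width: 0.0005
finger_force: 0.0
```

```bash
python3 st.py; python3 - <<'E'
from h import *
q=np.load("q2.npy"); print(delta(b2w(q,[[.002,-.163,.2]])[0]))
E
```

```text
18.3 [0.0036 0.1417 0.2146] [ 1.79795419e+02 -2.68348703e-02  1.06597907e+02] [-1.  -0.6 -1. ]
[-304.7   -1.7   14.5]
```

Emit:
{"api": "apply_moves", "payload": {
  "steps": [
    {"tx": -30, "ty": 0, "tz": 0, "twist": 0, "grip": -1},
    {"tx": -38, "ty": 0, "tz": 0, "twist": 0, "grip": -1},
    {"tx": -38, "ty": 0, "tz": 0, "twist": 0, "grip": -1},
    {"tx": -38, "ty": 0, "tz": 0, "twist": 0, "grip": -1},
    {"tx": -38, "ty": 0, "tz": 0, "twist": 0, "grip": -1},
    {"tx": -38, "ty": 0, "tz": 0, "twist": 0, "grip": -1},
    {"tx": -38, "ty": 0, "tz": 0, "twist": 0, "grip": -1},
    {"tx": -30, "ty": -1, "tz": 0, "twist": 0, "grip": -1},
    {"tx": -17, "ty": 0, "tz": 15, "twist": 0, "grip": -1},
    {"tx": 0, "ty": 0, "tz": 35, "twist": 0, "grip": -1},
    {"tx": 0, "ty": 0, "tz": 20, "twist": 0, "grip": -1},
    {"tx": 0, "ty": 0, "tz": 0, "twist": 0, "grip": -1}
  ]
}}

```text
clock: 19.3
tcp_pos: [0.6209, -0.0776, 0.1374]
ee_rot: [-179.6, -0.1, 106.6]
ft_force: [-0.3, 0.1, -0.3]
gripper_width: 0.0004
finger_force: 0.0
```

```bash
python3 st.py
```

```text
19.3 [-0.001  -0.1628  0.1374] [-1.79569375e+02 -1.15750410e-01  1.06550645e+02] [-0.3  0.1 -0.3]
```

Emit:
{"api": "apply_moves", "payload": {
  "steps": [
    {"tx": 0, "ty": 0, "tz": 12, "twist": 0, "grip": -1},
    {"tx": 0, "ty": 0, "tz": 8, "twist": 0, "grip": -1},
    {"tx": 0, "ty": 0, "tz": 4, "twist": 0, "grip": -1},
    {"tx": 0, "ty": 0, "tz": 4, "twist": 0, "grip": -1},
    {"tx": 0, "ty": 0, "tz": 4, "twist": 0, "grip": -1},
    {"tx": 0.4, "ty": 0, "tz": 3, "twist": 0, "grip": -1},
    {"tx": 0.4, "ty": 0, "tz": 3, "twist": 0, "grip": -1},
    {"tx": 0.4, "ty": 0, "tz": 3, "twist": 0, "grip": -1},
    {"tx": 0.5, "ty": 0, "tz": 3, "twist": 0, "grip": -1},
    {"tx": 1.5, "ty": 0, "tz": 3, "twist": 0, "grip": -1},
    {"tx": 1.6, "ty": 0, "tz": 2.6, "twist": 0, "grip": -1},
    {"tx": 1.6, "ty": 0, "tz": 2.6, "twist": 0, "grip": -1}
  ]
}}

```text
clock: 20.3
tcp_pos: [0.6218, -0.0717, 0.0904]
ee_rot: [180.0, 0.0, 106.6]
ft_force: [1.2, -1.9, 1.3]
gripper_width: 0.0007
finger_force: 1.2
```

Emit:
{"api": "apply_moves", "payload": {
  "steps": [
    {"tx": 1.6, "ty": 0, "tz": 2.6, "twist": 0, "grip": -1},
    {"tx": 2.4, "ty": 0, "tz": 2, "twist": 0, "grip": -1},
    {"tx": 2.4, "ty": 0, "tz": 2, "twist": 0, "grip": -1},
    {"tx": 2.4, "ty": 0, "tz": 2, "twist": 0, "grip": -1},
    {"tx": 1.9, "ty": 0, "tz": 1.2, "twist": 0, "grip": -1}
  ]
}}

```text
clock: 20.72
tcp_pos: [0.6186, -0.0612, 0.0805]
ee_rot: [-180.0, 0.0, 106.6]
ft_force: [1.8, -4.7, -0.4]
gripper_width: 0.0003
finger_force: 1.5
```

```bash
python3 st.py
```

```text
20.7167 [ 0.0015 -0.1465  0.0805] [-1.79986579e+02  5.59846116e-03  1.06589844e+02] [ 1.8 -4.7 -0.4]
```

Emit:
{"api": "apply_moves", "payload": {
  "steps": [
    {"tx": 1, "ty": 0, "tz": 2, "twist": 0, "grip": -1},
    {"tx": 1, "ty": 0, "tz": 2, "twist": 0, "grip": -1},
    {"tx": 0.8, "ty": 0, "tz": 2, "twist": 0, "grip": -1},
    {"tx": 0.6, "ty": 0, "tz": 1.8, "twist": 0, "grip": -1}
  ]
}}

```text
clock: 21.05
tcp_pos: [0.6179, -0.0578, 0.0729]
ee_rot: [180.0, -0.0, 106.6]
ft_force: [0.1, -1.2, 2.4]
gripper_width: 0.0001
finger_force: 1.1
```

Emit:
{"api": "apply_moves", "payload": {
  "steps": [
    {"tx": 0.6, "ty": 0, "tz": 0, "twist": 0, "grip": -1},
    {"tx": 0.6, "ty": 0, "tz": 0, "twist": 0, "grip": -1}
  ]
}}

```text
clock: 21.22
tcp_pos: [0.6174, -0.057, 0.0728]
ee_rot: [-180.0, 0.0, 106.6]
ft_force: [1.4, -3.1, -0.9]
gripper_width: 0.0006
finger_force: 1.1
```

Emit:
{"api": "apply_moves", "payload": {
  "steps": [
    {"tx": 0.5, "ty": 0, "tz": 0, "twist": 0, "grip": -1},
    {"tx": 0.5, "ty": 0, "tz": 0, "twist": 0, "grip": -1}
  ]
}}

```text
clock: 21.38
tcp_pos: [0.6171, -0.0562, 0.0729]
ee_rot: [-180.0, 0.0, 106.6]
ft_force: [0.8, -2.7, -2.1]
gripper_width: 0.0007
finger_force: 1.1
```

Emit:
{"api": "apply_moves", "payload": {
  "steps": [
    {"tx": 0.5, "ty": 0, "tz": 0, "twist": 0, "grip": -1},
    {"tx": 0.5, "ty": 0, "tz": 0, "twist": 0, "grip": -1}
  ]
}}

```text
clock: 21.55
tcp_pos: [0.6168, -0.0552, 0.0729]
ee_rot: [-180.0, 0.0, 106.6]
ft_force: [0.8, -2.9, -1.3]
gripper_width: 0.0002
finger_force: 1.2
```

```bash
python3 st.py
```

```text
21.55 [ 0.0015 -0.1402  0.0729] [-1.79989152e+02  8.48830385e-03  1.06580486e+02] [ 0.8 -2.9 -1.3]
```

Emit:
{"api": "apply_moves", "payload": {
  "steps": [
    {"tx": 0.5, "ty": 0, "tz": 0, "twist": 0, "grip": -1},
    {"tx": 0.5, "ty": 0, "tz": 0, "twist": 0, "grip": -1}
  ]
}}

```text
clock: 21.72
tcp_pos: [0.6165, -0.0541, 0.0729]
ee_rot: [-180.0, 0.0, 106.6]
ft_force: [0.3, -2.9, -1.8]
gripper_width: 0.0004
finger_force: 1.2
```

Emit:
{"api": "apply_moves", "payload": {
  "steps": [
    {"tx": 0.4, "ty": 0, "tz": 0, "twist": 0, "grip": -1},
    {"tx": 0.4, "ty": 0, "tz": 0, "twist": 0, "grip": -1}
  ]
}}

```text
clock: 21.88
tcp_pos: [0.6163, -0.0533, 0.0729]
ee_rot: [-180.0, 0.0, 106.6]
ft_force: [0.7, -3.7, -1.4]
gripper_width: 0.0004
finger_force: 1.2
```

Emit:
{"api": "apply_moves", "payload": {
  "steps": [
    {"tx": 0.4, "ty": 0, "tz": 0, "twist": 0, "grip": -1},
    {"tx": 0.4, "ty": 0, "tz": 0, "twist": 0, "grip": -1}
  ]
}}

```text
clock: 22.05
tcp_pos: [0.6161, -0.0525, 0.073]
ee_rot: [-180.0, 0.0, 106.6]
ft_force: [1.1, -2.5, -1.4]
gripper_width: 0.0006
finger_force: 1.2
```

Emit:
{"api": "apply_moves", "payload": {
  "steps": [
    {"tx": 0.4, "ty": 0, "tz": 0, "twist": 0, "grip": -1},
    {"tx": 0.4, "ty": 0, "tz": 0, "twist": 0, "grip": -1}
  ]
}}

```text
clock: 22.22
tcp_pos: [0.6159, -0.0518, 0.073]
ee_rot: [180.0, 0.0, 106.6]
ft_force: [1.0, -3.5, -1.8]
gripper_width: 0.0003
finger_force: 1.3
```

Emit:
{"api": "apply_moves", "payload": {
  "steps": [
    {"tx": 0.4, "ty": 0, "tz": 0, "twist": 0, "grip": -1},
    {"tx": 0.4, "ty": 0, "tz": 0, "twist": 0, "grip": -1}
  ]
}}

```text
clock: 22.38
tcp_pos: [0.6157, -0.0513, 0.073]
ee_rot: [-180.0, 0.0, 106.6]
ft_force: [2.0, -5.9, -2.7]
gripper_width: 0.0003
finger_force: 2.5
```

Emit:
{"api": "apply_moves", "payload": {
  "steps": [
    {"tx": 0.4, "ty": 0, "tz": 0, "twist": 0, "grip": -1},
    {"tx": 0.4, "ty": 0, "tz": 0, "twist": 0, "grip": -1}
  ]
}}

```text
clock: 22.55
tcp_pos: [0.6156, -0.051, 0.073]
ee_rot: [180.0, 0.1, 106.6]
ft_force: [3.8, -7.9, -3.3]
gripper_width: 0.0002
finger_force: 3.8
```

Emit:
{"api": "apply_moves", "payload": {
  "steps": [
    {"tx": 0.4, "ty": 0, "tz": 0, "twist": 0, "grip": -1},
    {"tx": 0.4, "ty": 0, "tz": 0, "twist": 0, "grip": -1}
  ]
}}

```text
clock: 22.72
tcp_pos: [0.6156, -0.0508, 0.073]
ee_rot: [180.0, 0.1, 106.5]
ft_force: [4.1, -9.4, -6.0]
gripper_width: 0.0005
finger_force: 4.9
```

Emit:
{"api": "apply_moves", "payload": {
  "steps": [
    {"tx": 0.4, "ty": 0, "tz": 0, "twist": 0, "grip": -1},
    {"tx": 0.4, "ty": 0, "tz": 0, "twist": 0, "grip": -1}
  ]
}}

```text
clock: 22.88
tcp_pos: [0.6153, -0.0501, 0.073]
ee_rot: [180.0, 0.1, 106.5]
ft_force: [3.6, -7.9, -5.2]
gripper_width: 0.0003
finger_force: 4.0
```

Emit:
{"api": "apply_moves", "payload": {
  "steps": [
    {"tx": 0.4, "ty": 0, "tz": 0, "twist": 0, "grip": -1},
    {"tx": 0.3, "ty": 0, "tz": 0, "twist": 0, "grip": -1}
  ]
}}

```text
clock: 23.05
tcp_pos: [0.6149, -0.0486, 0.0729]
ee_rot: [-180.0, 0.0, 106.6]
ft_force: [1.6, -4.0, -3.2]
gripper_width: 0.0002
finger_force: 1.8
```

```bash
python3 st.py
```

```text
23.05 [ 0.0015 -0.1334  0.0729] [-1.79998043e+02  4.08020069e-02  1.06555703e+02] [ 1.6 -4.  -3.2]
```

Emit:
{"api": "apply_moves", "payload": {
  "steps": [
    {"tx": 0.4, "ty": 0, "tz": 0, "twist": 0, "grip": -1},
    {"tx": 0.4, "ty": 0, "tz": 0, "twist": 0, "grip": -1}
  ]
}}

```text
clock: 23.22
tcp_pos: [0.6145, -0.0469, 0.073]
ee_rot: [-180.0, -0.0, 106.6]
ft_force: [0.2, -6.3, -1.6]
gripper_width: 0.0004
finger_force: 2.7
```

Emit:
{"api": "apply_moves", "payload": {
  "steps": [
    {"tx": 0.4, "ty": 0, "tz": 0, "twist": 0, "grip": -1},
    {"tx": 0.3, "ty": 0, "tz": 0, "twist": 0, "grip": -1}
  ]
}}

```text
clock: 23.38
tcp_pos: [0.6145, -0.0469, 0.073]
ee_rot: [180.0, 0.0, 106.6]
ft_force: [2.3, -5.5, -3.4]
gripper_width: -0.0
finger_force: 3.0
```

Emit:
{"api": "apply_moves", "payload": {
  "steps": [
    {"tx": 0.3, "ty": 0, "tz": 0, "twist": 0, "grip": -1},
    {"tx": 0, "ty": 0, "tz": 0, "twist": 0, "grip": -1}
  ]
}}

```text
clock: 23.55
tcp_pos: [0.6145, -0.0469, 0.073]
ee_rot: [180.0, 0.1, 106.6]
ft_force: [2.3, -5.9, -3.6]
gripper_width: 0.0004
finger_force: 3.1
```

Snapped and at its stop. I'll retract and take the last look.

Emit:
{"api": "apply_moves", "payload": {
  "steps": [
    {"tx": -4, "ty": 0, "tz": 0, "twist": 0, "grip": -1},
    {"tx": -10, "ty": 0, "tz": 0, "twist": 0, "grip": -1},
    {"tx": -6, "ty": 0, "tz": -35, "twist": 0, "grip": -1},
    {"tx": 0, "ty": 0, "tz": -35, "twist": 0, "grip": -1},
    {"tx": 0, "ty": 0, "tz": -35, "twist": 0, "grip": -1},
    {"tx": 0, "ty": 0, "tz": -35, "twist": 0, "grip": -1},
    {"tx": -10, "ty": -30, "tz": -30, "twist": 0, "grip": -1},
    {"tx": -10, "ty": -30, "tz": -20, "twist": 0, "grip": -1},
    {"tx": 0, "ty": 0, "tz": 0, "twist": 0, "grip": -1},
    {"tx": 0, "ty": 0, "tz": 0, "twist": 0, "grip": -1},
    {"tx": 0, "ty": 0, "tz": 0, "twist": 0, "grip": -1}
  ]
}}

```text
clock: 24.47
tcp_pos: [0.5696, -0.1008, 0.2616]
ee_rot: [180.0, -0.0, 106.6]
ft_force: [-0.0, 0.5, -0.8]
gripper_width: 0.0005
finger_force: 0.0
```

```bash
python3 - <<'E'
from h import *
w=get_image("wrist");s=get_image("side")[120:240,200:350]
a=cv2.resize(w,(460,345));b=cv2.resize(s,(340,272),interpolation=cv2.INTER_CUBIC)
o=np.zeros((345,800,3),np.uint8);o[:,:460]=a;o[:272,460:]=b
cv2.imwrite("pics/end.png",o[:,:,::-1])
E
python3 st.py
```

```text
24.5667 [-0.0566 -0.17    0.2607] [-1.79923595e+02 -3.20541803e-02  1.06650620e+02] [-0.4  0.8  0.5]
```

View pics/end.png

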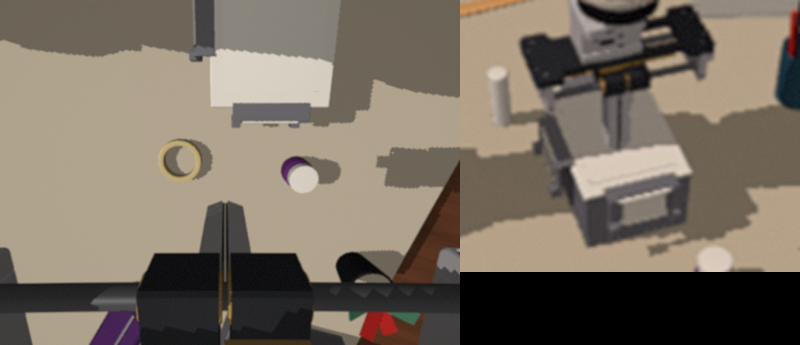

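The lid is flat. The right clip is down in its bracket at (645,205) in the side inset, and the jar, tape and glue stick still stand. I'm handing in.

```bash
python3 -c "
from workcell import *
print(finish_job())"
```

```text
the job is handed in; nothing more can be done
None
```

The job is handed in at about 25 s: lid shut, front clip snapped first, then left and right. The highest reading was about 23 N for a moment when the lid met the rim (over your 20 N, under the 25 N limit). The last picture shows the lid, right clip, glue stick, tape and jar in order; the left clip's snap is judged from force and position only, and no verdict was returned.

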